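# Pack the nut and bolt and pin down the box cover

### The arm

A 6-joint arm with a two-finger parallel gripper is mounted at the origin on a cart in front of the work surface, level with it; the furniture and walls round the work are solid. World frame = base frame: x ahead of the robot, y to its left, z up, the work surface at z = 0. Lengths are in mm, angles in rad, forces in N, time in s.
With the tool pointing down it reaches from about 275 to 1000 mm from the base axis. Payload 8.4 kg.
Tool frame: the origin (TCP) lies between the finger pads; the fingertips stand 22 mm ahead of it and the grasp point (between the pads) lies 3 mm ahead of it; z points along the fingers, y is the line along which they close (so a half turn about z gives the same grasp; the last joint's range is limited). The gripper opens to 85 mm and grips with 20 to 120 N. Pads are 22 mm wide; open, the fingers measure 114 mm over their backs; the gripper's body (76 mm by 85 mm) begins 54 mm behind the grasp point. The pads swing forward as they close: fully open they stand 13 mm farther back than shut.
Start: joints at [1.306, 0.353, 1.633, -0, 1.155, -0.002], TCP at [162.364, 603.544, 253.281] pointing down, gripper open.
Joint ranges: [-2.63, 2.63], [-0.92, 2.1], [0.06, 2.66], [-1.3, 4.44], [0, 2.69], [-3.02, 3.02]. Speed limits (rad/s): [2.22, 2.22, 2.79, 3.14, 3.14, 3.14].

### API

Orientations are given as [roll, pitch, yaw] about the fixed x, y, z axes, in that order (R = Rz(yaw) Ry(pitch) Rx(roll)).
In Python, from rig import r, grab_frame gives the robot as it stands.
- The arm moves only by the shell command python3 -m inch 'ROWS' [FORCE]. ROWS is JSON, a list of rows, each a list of 7 numbers: the turn, a rotation vector about the tool's x, y, z as a fraction of full scale, then the shift along the tool's x, y, z as a fraction of full scale, then the closure, from 0 (fully open) to 1 (shut). In form: [[rx, ry, rz, dx, dy, dz, fingers], ...]. A call has 1 to 8 rows; each row shifts and turns the commanded pose from where the row before left it, along the tool's axes as they then stand; what a row does not reach is not made up. Full scale, the value 1, is 2.5 cm for a shift and pi rad for a turn. A row lasts 1/12 s, in which the tool goes at most 41.7 mm and 7.16 degrees, less where a joint would pass 70% of its speed; a pose out of reach is approached as far as the arm can. A call with a number of a shift or a turn outside -1 to 1 is refused whole. A call with a gripper value outside its range is refused whole. The fingers move at their own pace and stop on an object; FORCE is the grip in N (left out, the last holds). Time passes only in rows, so rows that do not move let the fingers close. It gives the time, the measured TCP pose, the force, the opening and the grip force at its end, in the units of the state.
- r.sense(): the state, without advancing time (a new reading comes with each control period).
- grab_frame(name): name is "scene" or "top"; returns a dict with "pixels" (420x560x3 uint8, red, green, blue), "z_map" (420x560 float32, mm along the optical axis (not along the pixel's ray), 0 where there is no reading), "vertical_fov" (degrees; the focal length in pixels is half the picture's height over the tangent of half this angle, whatever the lens; pixels are square), "cx", "cy" (the principal point, pixels), "cam_to_world" (4x4, takes a point from camera to world coordinates). Camera axes: x right, y down, z forward; pixel columns grow to the right and rows downward; lengths in mm; the calibration is good to about 2 mm. A picture is of the moment at which its call begins.
- r.sign_off(): hands the job in; it is judged then, once.
The state is a dict: "clock": time; "qpos": joint angles; "qvel": joint speeds; "joint_efforts": joint torques, N m; "eef_pos": TCP position; "tcp_rot": TCP orientation; "contact_force": force on the tool from outside, world axes, zero at the start; "wrist_torque": the same for the moment, N m; "opening": opening from 0.0 (shut) to 1.0 (fully open); "grasp_force": force on a finger pad.
Only numpy, scipy, OpenCV 4.12 (cv2) and the standard library are available. Lean on these libraries where they do the work, as an engineer would, in place of code of your own. Each camera call takes 0.05 s, during which the arm holds its last target. There are 200 camera calls.

### The job

Pack the big hex nut and the long bolt, lying down side by side, into the pocket of the open transit box, one after the other; then pick up the loose cover plate by its handle and lower it over the box's two locating pins, large hole on the large pin, without dropping it, until it rests flush on the rim. Leave the two bearings and the plug gauge where they stand, and let go of everything at the end.

Things in the scene. Friction and masses are not known exactly. Their poses are not given: they have to be found in the camera images.
- transit_box: Grey painted open box, fixed to the bench. Origin: centre of its underside, z up. 150 (x) x 208 (y) x 46 mm; 6 mm high feet out to y = +-115. Pocket 134 (x) x 156 (y) mm, central: floor at z = 8, rim at z = 46; walls 8 mm (x sides) and 26 mm (y ends) thick. Pins on the end walls: large at (-50, +89), small at (+50, -89). Room for the bolt along y at x = -36 and the nut at x = +28
- box_rim (a point): Centre of the box mouth at rim height (46 mm over the box's underside); the centre of the seated cover's underside comes to lie here; same axes as the box
- pin_large (a point): Tip of the large locating pin: 16 mm diameter, standing 32 mm above the rim, its last 12 mm tapering to a 5.6 mm tip
- pin_small (a point): Tip of the small locating pin: 10 mm diameter, standing 32 mm above the rim, its last 12 mm tapering to a 5.6 mm tip
- cover: Loose grey painted plate, 150 (x) x 208 (y) x 6 mm, about 0.45 kg, lying flat, handle up, balanced under the handle. Origin: centre of its underside, z up. Seated, its x and y point as the box's. Two through holes 2.4 mm wider than their pins. Dark bar handle along x over the centre: 90 mm long, 14 mm wide (y), 22 to 40 mm above the underside, on two posts
- cover_handle (a point): Middle of the cover's handle bar, 31 mm above the plate's underside; grip it across the 14 mm width (the plate's y)
- hole_large (a point): Centre of the cover's 18.4 mm hole at its underside (x = -50, y = +89 on the plate)
- hole_small (a point): Centre of the cover's 12.4 mm hole at its underside (x = +50, y = -89 on the plate)
- nut: Big black hex nut lying flat, 60 mm across flats, 69 mm across corners, 30 mm high, 0.48 kg. Origin: centre of its underside; its flats face +-x and the directions 60 degrees either side of that
- bolt: Bright steel bolt with its own nut, lying along its y axis, 130 mm long, 0.34 kg. Origin: under the middle of its length, at bench height. Hexagon head (31 mm wide, 27 high) at y = +50 to +65, its nut at y = -32 to -19, thread to y = -65. Bare shank, 21 mm thick, axis 14 mm up, from y = -16 to +50: grip it across x near y = +15
- nut_mid (a point): Centre of the hex nut, 15 mm above its underside
- bolt_mid (a point): Middle of the bolt's length on its axis, 13.5 mm above its underside
- bearing_a: Bystander: ball bearing lying flat, 70 mm diameter, 17 mm high; origin at the centre of its underside. Not to be moved
- bearing_b: Bystander: ball bearing lying flat, 76 mm diameter, 17 mm high; origin at the centre of its underside. Not to be moved
- plug: Bystander: black plug gauge standing upright close to the box's robot side, 33 mm diameter, 66 mm high; origin at the centre of its underside. Not to be moved or tipped
Not all that is in view belongs to the job. What is shaped like the bolt but blue is not meant.

How it is judged:
By the outcome, as a careful person would: the job done as asked, in the order asked, and still so for the second after the job is handed in, with the robot touching nothing.
It also fails if it takes over 72 s, if anything falls off the work surface, if the arm or the gripper's body presses on something with over 40 N, if the wrist force passes 120 N, or if a joint passes its speed limit or range.

## Working session

There is one attempt and no reset: what is moved stays moved. The work goes in short steps, Python scripts to look and compute and a shell command to move; the robot and the scene stay as the last step left them, time stands still between calls to the robot, and variables do not carry over. Pictures are saved under pics/ and viewed, at most 12 in all, crops included, and the job is handed in when it is done.

```bash
ls; mkdir -p pics
python3 - <<'E'
from rig import r, grab_frame
import cv2,numpy as np
s=r.sense();print({k:np.round(v,3) for k,v in s.items()})
for n in("scene","top"):
    f=grab_frame(n);np.savez(f"{n}0.npz",**f);cv2.imwrite(f"pics/{n}0.png",f["pixels"][:,:,::-1])
    print(n,f["vertical_fov"],f["cx"],f["cy"],np.round(f["cam_to_world"],3),f["z_map"].min(),f["z_map"].max())
E
```

```text
pics
{'clock': np.float64(0.0), 'qpos': array([ 1.306,  0.354,  1.634,  0.   ,  1.155, -0.002]), 'qvel': array([ 0.   ,  0.   ,  0.001, -0.001,  0.001, -0.   ]), 'joint_efforts': array([ 1.0000e-03, -6.0526e+01, -3.4206e+01,  0.0000e+00,  1.0000e-02,
        0.0000e+00]), 'eef_pos': array([162.274, 603.136, 252.614]), 'tcp_rot': array([-3.14 , -0.   ,  2.879]), 'contact_force': array([-0.019,  0.513,  1.072]), 'wrist_torque': array([ 0.014,  0.001, -0.028]), 'grasp_force': np.float64(0.0), 'opening': np.float64(0.999)}
scene 50.02411764866207 275.68109197435973 211.71972882915176 [[ 8.97000e-01 -2.70000e-01  3.50000e-01  1.60425e+02]
 [-4.42000e-01 -5.26000e-01  7.27000e-01 -7.01922e+02]
 [-1.20000e-02 -8.07000e-01 -5.91000e-01  7.38168e+02]
 [ 0.00000e+00  0.00000e+00  0.00000e+00  1.00000e+00]] 0.0 3036.9653
top 55.08142468439696 277.08551178304106 214.62459775130569 [[ 2.000000e-02 -9.970000e-01  8.000000e-02  4.482500e+02]
 [-1.000000e+00 -2.100000e-02 -1.900000e-02  1.125070e+02]
 [ 2.100000e-02 -7.900000e-02 -9.970000e-01  1.101276e+03]
 [ 0.000000e+00  0.000000e+00  0.000000e+00  1.000000e+00]] 0.0 1931.4282
```

View pics/scene0.png

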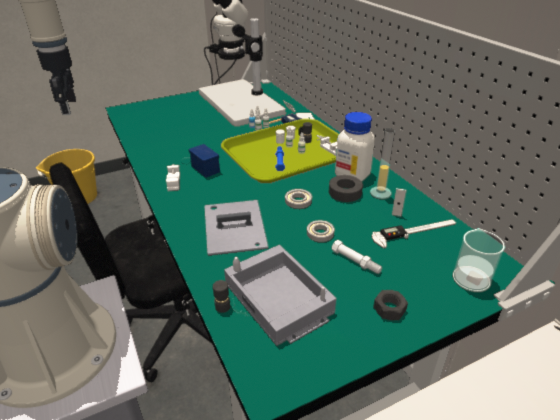

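View pics/top0.png

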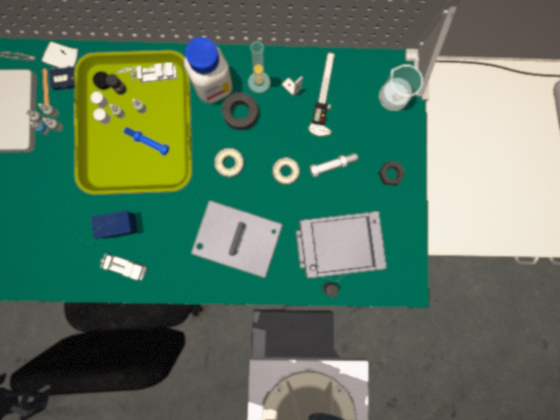

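The scene view shows the box at (278,290), nut (390,305), bolt (357,257), cover (236,225) and plug (222,296). In the top view they are at box (342,245), nut (392,173), bolt (334,164), cover (237,239), plug (331,289), and the blue decoy at (146,140).

```bash
cat > h.py <<'E'
import numpy as np,cv2
def load(n): return dict(np.load(n))
def F(f): return f["pixels"].shape[0]/2/np.tan(np.radians(f["vertical_fov"])/2)
def rays(f,uv):
    uv=np.atleast_2d(uv).astype(float);k=F(f)
    d=np.c_[(uv[:,0]-f["cx"])/k,(uv[:,1]-f["cy"])/k,np.ones(len(uv))]
    T=f["cam_to_world"];return T[:3,3],d@T[:3,:3].T
def plane(f,uv,z):
    o,d=rays(f,uv);return o+d*((z-o[2])/d[:,2])[:,None]
def cloud(f):
    h,w=f["z_map"].shape;v,u=np.mgrid[:h,:w]
    o,d=rays(f,np.c_[u.ravel(),v.ravel()])
    P=o+d*f["z_map"].reshape(-1,1).astype(float);P[f["z_map"].ravel()==0]=np.nan
    return P.reshape(h,w,3)
def proj(f,P):
    T=np.linalg.inv(f["cam_to_world"]);p=np.atleast_2d(P)@T[:3,:3].T+T[:3,3]
    return np.c_[f["cx"]+F(f)*p[:,0]/p[:,2],f["cy"]+F(f)*p[:,1]/p[:,2]]
def green(f):
    p=f["pixels"].astype(int);return (p[:,:,1]>p[:,:,0]+25)&(p[:,:,1]>p[:,:,2]+10)
E
python3 - <<'E'
from h import *
for n in("top","scene"):
    f=load(n+"0.npz");C=cloud(f);g=green(f)
    G=C[g];G=G[~np.isnan(G[:,2])];print(n,"green z",np.percentile(G[:,2],[2,25,50,75,98]).round(1))
    m=(~g).astype(np.uint8)
    k,L,S,c=cv2.connectedComponentsWithStats(m,connectivity=4)
    for i in range(1,k):
        if 60<S[i,4]<9000:
            cs=cv2.findContours((L==i).astype(np.uint8),0,1)[0][0]
            zz=C[L==i][:,2];w=np.nanmedian(C[L==i],0)
            if w[0]<250 or w[0]>900:continue
            print(i,S[i],c[i].round(1),"med",w.round(0),"z95",np.nanpercentile(zz,95).round(1),cv2.minAreaRect(cs))
f=load("top0.npz")
a=cv2.resize(f["pixels"][130:305,185:445,::-1],None,fx=3,fy=3,interpolation=cv2.INTER_CUBIC)
cv2.imwrite("pics/crop.png",a)
E
```

```text
top green z [-4.8 -1.8 -0.4  1.   5.2]
4 [309  53  25  83 841] [322.3 101.9] med [838. -31.   5.] z95 15.0 ((320.9639892578125, 93.87522888183594), (21.269716262817383, 82.58781433105469), 2.353296995162964)
7 [253  61  12  25 232] [258.4  73.4] med [897. 149.  81.] z95 144.7 ((258.5, 73.0), (24.0, 11.0), 90.0)
10 [   0   69   62   83 3277] [ 20.3 111.4] med [788. 795.  24.] z95 42.1 ((30.499996185302734, 109.99998474121094), (60.99999237060547, 81.99998474121094), 0.0)
13 [282  77  21  18 229] [292.2  85.3] med [893.  56.   3.] z95 79.3 ((293.7500305175781, 83.24999237060547), (16.970561981201172, 19.091880798339844), 45.0)
22 [215 148  29  29 573] [228.8 162. ] med [677. 226.  14.] z95 19.3 ((229.0, 162.0), (28.0, 28.0), 90.0)
23 [310 154  48  23 436] [332.3 164.1] med [676. -57.  21.] z95 27.7 ((333.6500244140625, 163.9499969482422), (11.700427055358887, 48.06661605834961), 71.56504821777344)
24 [273 157  27  27 485] [285.7 170.4] med [658.  70.  15.] z95 19.1 ((286.0, 170.0), (26.0, 26.0), 0.0)
25 [379 162  25  23 345] [391.3 173. ] med [ 655. -217.   28.] z95 32.1 ((391.0, 173.0
[... 1678 characters left out ...]
.0, 27.0), 90.0)
10 [372 220  84  28 712] [404.  231.8] med [832. -34.   6.] z95 15.1 ((412.9000244140625, 228.2000274658203), (18.024980545043945, 83.80034637451172), 71.56504821777344)
13 [332 240  50  34 557] [355.9 257. ] med [676. -66.  20.] z95 26.6 ((356.52508544921875, 257.54833984375), (55.07081604003906, 13.012895584106445), 28.88658332824707)
14 [ 213  245  123  102 7226] [276.5 294.6] med [455. -83.  20.] z95 48.5 ((272.1415100097656, 299.2547302246094), (111.86314392089844, 90.60852813720703), 42.51044845581055)
17 [374 290  34  31 778] [390.2 304.9] med [ 653. -226.   25.] z95 31.3 ((389.88232421875, 304.9705810546875), (32.7423095703125, 30.074417114257812), 14.03624439239502)
```

View pics/crop.png

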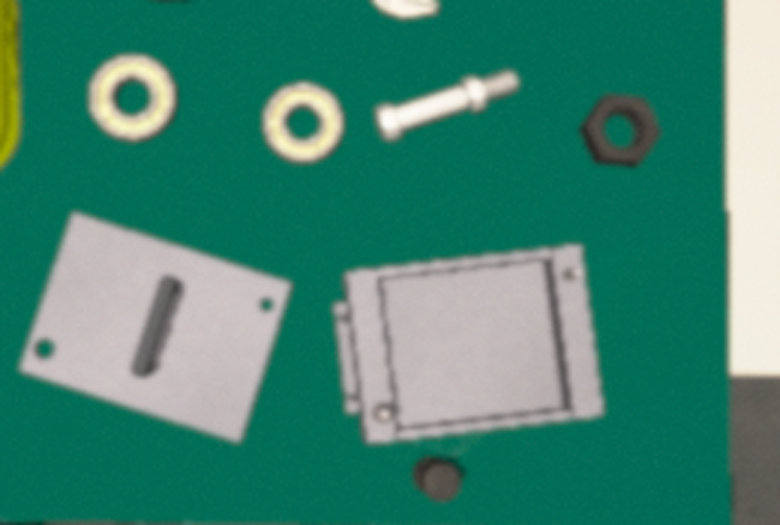

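The crop shows the large hole at (44,348), the small hole at (266,303), the handle at (158,327), the large pin at (385,412) and the small pin at (569,273). The bolt head is at (387,121) with its thread end at (512,80), and the nut is at (620,130). Next I'll measure these in both views.

```bash
cat > meas.py <<'E'
from h import *
def comp(f,C,cen,rad=90):
    m=(~green(f)).astype(np.uint8);k,L,S,c=cv2.connectedComponentsWithStats(m,connectivity=4)
    uv=proj(f,cen)[0];d=[np.hypot(*(c[i]-uv)) if 100<S[i,4]<9000 else 1e9 for i in range(1,k)]
    return L==1+int(np.argmin(d))
def rect(P):
    (c,s,a)=cv2.minAreaRect(P[:,:2].astype(np.float32));B=cv2.boxPoints((c,s,a))
    e=B[1]-B[0];g=B[2]-B[1];l=e if np.hypot(*e)>np.hypot(*g) else g
    y=np.degrees(np.arctan2(-l[0],l[1]));y=(y+90)%180-90
    return np.round(c,1),np.round(sorted(s),1),round(y,2)
def pts(f,m,z,edge=True):
    cs=max(cv2.findContours(m.astype(np.uint8),0,1)[0],key=len)[:,0]
    return plane(f,cs,z)
def up(f,m):  # subpixel helper: smooth mask x4
    return m
E
python3 - <<'E'
from meas import *
for n in("top","scene"):
    f=load(n+"0.npz");C=cloud(f);p=f["pixels"].astype(int);v=p.max(2);Z=C[:,:,2];print(n)
    # cover
    m=comp(f,C,[469,199,6]);print("cover rect",rect(pts(f,m,6)))
    q=m&(v<100)&(Z>15);P=pts(f,q,40);print(" handle",q.sum(),rect(P), plane(f,np.argwhere(q)[:,::-1].mean(0),40).round(1))
    h=(green(f)|(v<110)).astype(np.uint8)
    k,L,S,c=cv2.connectedComponentsWithStats(h,connectivity=4)
    u=proj(f,[469,199,6])[0]
    for i in range(1,k):
        if 3<S[i,4]<60 and np.hypot(*(c[i]-u))<55: print(" hole",S[i,4],c[i].round(1),plane(f,c[i],5).round(1))
    # box rim
    m=comp(f,C,[457,-85,20]);q=m&(Z>40)&(Z<56);print("box rim",q.sum(),rect(pts(f,cv2.morphologyEx(q.astype(np.uint8),3,np.ones((3,3))),46)),rect(C[q]))
    q=(Z>60)&m;k,L,S,c=cv2.connectedComponentsWithStats(q.astype(np.uint8))
    for i in range(1,k): 
        if S[i,4]>1:print(" pin",S[i,4],c[i].round(1),plane(f,c[i],70).round(1),C[L==i].mean(0).round(1),np.nanmax(Z[L==i]))
    m=comp(f,C,[655,-220,28]);q=m&(Z>24);P=pts(f,q,30);print("nut",cv2.minEnclosingCircle(P[:,:2].astype(np.float32)),plane(f,np.argwhere(q)[:,::-1].mean(0),30).round(1))
    c=P[:,:2].mean(0);d=P[:,:2]-c;rr=np.hypot(*d.T);th=np.arctan2(d[:,1],d[:,0]);print("  corner angle mod60",np.degrees(np.angle((rr*np.exp(6j*th)).sum())/6).round(1))
    m=comp(f,C,[676,-60,20]);P=pts(f,m,14);print("bolt",rect(P))
    for t,cc in(("plug",[344,-48,65]),):
        m=comp(f,C,cc);print(t,np.nanmedian(C[m&(Z>60)],0).round(1))
E
```

```text
top
cover rect (array([469., 200.]), array([152.3, 211.1]), np.float32(-16.85))
 handle 72 (array([467.2, 194.3]), array([ 6.6, 82.7]), np.float32(73.09)) [[466.5 194.3  40. ]]
 hole 7 [273.3 231. ] [[491.1 100.9   5. ]]
 hole 21 [199.6 245.7] [[447.2 299.2   5. ]]
box rim 1473 (array([459.4, -82.1]), array([149.7, 207.5]), np.float32(7.84)) (array([459.3, -82.5]), array([150., 208.]), np.float32(7.7))
 pin 16 [376.  220.5] [[ 521.1 -162.8   70. ]] [ 521.  -162.5   71. ] 80.53894127998183
 pin 30 [312.5 267.4] [[ 3.979e+02 -2.000e-01  7.000e+01]] [398.   -0.   71.6] 81.46851250725399
nut ((655.0056762695312, -215.8468475341797), 31.872331619262695) [[ 654.9 -217.2   30. ]]
  corner angle mod60 28.0
bolt (array([677.7, -61.3]), array([ 32.3, 133.2]), np.float32(19.32))
plug [341.6 -51.   65.9]
scene
cover rect (array([469.4, 195.1]), array([150.4, 216.2]), np.float32(-16.87))
 handle 218 (array([464.9, 179.5]), array([37.5, 86.7]), np.float32(75.84)) [[465.2 182.5  40. ]]
 hole 14 [213.3 207.4] [[448.6 298.7   5. ]]
 hole 8 [256.9 243.9] [[492.5  99.1   5. ]]
box rim 1984 (array([459.3, -85.4]), array([152.4, 212. ]), np.float32(7.81)) (array([434.8, -86.8]), array([204.6, 210.8]), np.float32(8.36))
 pin 49 [236.  261.9] [[397.4  -6.4  70. ]] [397.7  -5.4  69. ] 79.24203315064437
 pin 151 [219.9 286. ] [[340.4 -59.2  70. ]] [341.7 -54.7  65.3] 68.48154628839791
 pin 34 [322.3 291. ] [[ 520.5 -166.1   70. ]] [ 520.7 -165.8   69.7] 81.05848841194165
nut ((653.8336181640625, -222.90606689453125), 33.72954177856445) [[ 654.3 -223.3   30. ]]
  corner angle mod60 28.4
bolt (array([678.8, -61.2]), array([ 42.9, 143.5]), np.float32(19.69))
plug [348.6 -53.5  65.9]
```

```bash
cat > go.py <<'E'
import sys,numpy as np
from rig import r
def go(x,y,z,yaw):
    s=r.sense();p=s["eef_pos"];w=np.degrees(s["tcp_rot"][2])
    t=(w-yaw+180)%360-180;d=np.array([x,y,z])-p
    for nm,a in(("shift-first",w),("turn-first",yaw)):
        a=np.radians(a);D=np.array([d@[np.cos(a),np.sin(a),0],d@[np.sin(a),-np.cos(a),0],-d[2]])/25
        print(nm,D.round(3))
    print("rz total",round(t/180,4),"rows",np.ceil(abs(t)/7).astype(int),"now",p.round(1),round(w,1),"t",round(float(s["clock"]),1),"q6",round(float(s["qpos"][5]),2))
go(*map(float,sys.argv[1:5]))
E
python3 go.py 654.5 -220 140 148
```

```text
shift-first [-27.568 -26.68    4.505]
turn-first [-34.146 -17.489   4.505]
rz total 0.0941 rows 3 now [162.3 603.2 252.6] 164.9 t 0.1 q6 -0.0
```

```bash
python3 -m inch '[[0,0,0,-1,-0.96,0,0],[0,0,0,-1,-0.96,0,0],[0,0,0,-1,-0.96,0,0],[0,0,0,-1,-0.96,0,0],[0,0,0,-1,-0.96,0,0],[0,0,0,-1,-0.96,0,0],[0,0,0,-1,-0.96,0,0],[0,0,0,-1,-0.96,0,0]]' 60
python3 -m inch '[[0,0,0,-1,-0.96,0,0],[0,0,0,-1,-0.96,0,0],[0,0,0,-1,-0.96,0,0],[0,0,0,-1,-0.96,0,0],[0,0,0,-1,-0.96,0,0],[0,0,0,-1,-0.96,0,0],[0,0,0,-1,-0.96,0,0],[0,0,0,-1,-0.96,0,0]]'
python3 -m inch '[[0,0,0,-1,-0.96,0.3,0],[0,0,0,-1,-0.96,0.3,0],[0,0,0,-1,-0.96,0.3,0],[0,0,0,-1,-0.96,0.3,0],[0,0,0,-1,-0.96,0.3,0],[0,0,0,-1,-0.96,0.3,0],[0,0,0,-1,-0.96,0.3,0],[0,0,0,-1,-0.96,0.3,0]]'
python3 -m inch '[[0,0,0,-1,-1,0.5,0],[0,0,0,-1,-1,0.5,0],[0,0,0,-0.5,-0.5,0.5,0],[0,0,0.0314,0,0,0,0],[0,0,0.0314,0,0,0,0],[0,0,0.0313,0,0,0,0],[0,0,0,0,0,0,0],[0,0,0,0,0,0,0]]'
python3 go.py 654.5 -220 24 148
```

```text
clock: 0.77
eef_pos: [306.0, 364.5, 253.1]
tcp_rot: [-3.141, -0.0, 2.879]
contact_force: [0.9, 0.8, 0.1]
opening: 0.999
grasp_force: 0.0
clock: 1.43
eef_pos: [449.3, 127.1, 253.2]
tcp_rot: [-3.142, -0.0, 2.879]
contact_force: [0.7, 1.0, 0.5]
opening: 0.998
grasp_force: 0.0
clock: 2.1
eef_pos: [592.5, -110.2, 192.5]
tcp_rot: [3.142, -0.001, 2.879]
contact_force: [1.3, 0.2, -0.4]
opening: 1.001
grasp_force: 0.0
clock: 2.77
eef_pos: [636.0, -185.1, 155.4]
tcp_rot: [-3.141, -0.001, 2.586]
contact_force: [0.3, 0.3, 0.3]
opening: 0.999
grasp_force: 0.0
shift-first [-1.364 -0.796  5.257]
turn-first [-1.366 -0.792  5.257]
rz total 0.001 rows 1 now [ 636.  -185.1  155.4] 148.2 t 2.8 q6 -1.3
```

```bash
python3 -m inch '[[0,0,0,-0.68,-0.4,0.5,0],[0,0,0,-0.68,-0.4,0.5,0],[0,0,0,0,0,1,0],[0,0,0,0,0,1,0],[0,0,0,0,0,0.8,0],[0,0,0,0,0,0,0]]'
python3 - <<'E'
from rig import grab_frame
import cv2,numpy as np
a=[]
for n in("scene","top"):
    f=grab_frame(n);np.savez(n+"1.npz",**f);p=f["pixels"]
    c=p[230:360,320:470] if n=="scene" else p[110:240,320:470]
    a.append(cv2.resize(c[:,:,::-1],(390,338),interpolation=cv2.INTER_CUBIC))
cv2.imwrite("pics/n1.png",np.hstack(a))
E
```

```text
clock: 3.27
eef_pos: [651.7, -219.1, 56.4]
tcp_rot: [-3.14, -0.007, 2.586]
contact_force: [-0.7, 0.3, -1.4]
opening: 0.998
grasp_force: 0.0
```

View pics/n1.png

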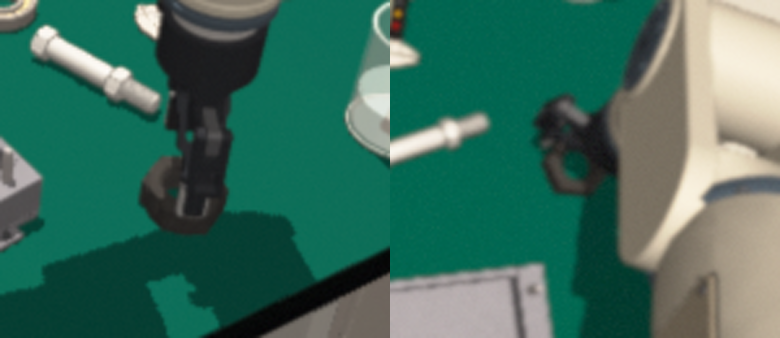

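The near finger sits beside the nut's outer flat at (205,210) in the left (scene) half, and the nut lies between the fingers. Descending and closing.

```bash
python3 -m inch '[[0,0,0,0,0,0.65,0],[0,0,0,0,0,0.65,0],[0,0,0,0,0,0,1],[0,0,0,0,0,0,1],[0,0,0,0,0,0,1],[0,0,0,0,0,0,1],[0,0,0,0,0,0,1],[0,0,0,0,0,0,1]]' 60
python3 -m inch '[[0,0,0,0,0,0,1],[0,0,0,0,0,0,1],[0,0,0,0,0,-0.5,1],[0,0,0,0,0,-1,1],[0,0,0,0,0,-1,1],[0,0,0,0,0,-1,1],[0,0,0,0,0,-1,1],[0,0,0,0,0,0,1]]'
python3 go.py 487.1 -79.9 60 157.8
```

```text
clock: 4.03
eef_pos: [655.6, -220.3, 30.4]
tcp_rot: [3.141, 0.002, 2.584]
contact_force: [-1.5, 2.2, 7.7]
opening: 0.692
grasp_force: 66.4
clock: 4.7
eef_pos: [657.2, -221.2, 147.2]
tcp_rot: [3.14, 0.008, 2.583]
contact_force: [1.2, 0.2, -3.5]
opening: 0.688
grasp_force: 67.2
shift-first [8.764 1.19  3.488]
turn-first [8.435 2.662 3.488]
rz total -0.0544 rows 2 now [ 657.2 -221.2  147.2] 148.0 t 4.7 q6 -1.34
```

```bash
python3 -m inch '[[0,0,0,0.6,0.1,0,1],[0,0,0,1,0.14,0,1],[0,0,0,1,0.14,0,1],[0,0,0,1,0.14,0,1],[0,0,0,1,0.14,0,1],[0,0,0,1,0.14,0,1],[0,0,0,1,0.14,0,1],[0,0,0,1,0.14,0,1]]'
python3 -m inch '[[0,0,0,0.7,0.1,0,1],[0,0,0,0.46,0.1,0,1],[0,0,-0.0272,0,0,0,1],[0,0,-0.0272,0,0,0,1],[0,0,0,0,0,0,1],[0,0,0,0,0,0,1]]'
python3 go.py 487.1 -79.9 42 157.8
python3 - <<'E'
from rig import grab_frame
import cv2,numpy as np
a=[]
for n in("scene","top"):
    f=grab_frame(n);np.savez(n+"2.npz",**f);p=f["pixels"]
    c=p[205:335,200:350] if n=="scene" else p[190:320,270:420]
    a.append(cv2.resize(c[:,:,::-1],(390,338),interpolation=cv2.INTER_CUBIC))
cv2.imwrite("pics/n2.png",np.hstack(a))
E
```

```text
clock: 5.37
eef_pos: [506.0, -95.8, 140.3]
tcp_rot: [-3.141, -0.001, 2.583]
contact_force: [-0.8, 0.0, -5.3]
opening: 0.691
grasp_force: 67.0
clock: 5.87
eef_pos: [485.9, -77.0, 140.7]
tcp_rot: [-3.142, 0.0, 2.752]
contact_force: [0.8, -1.1, -5.5]
opening: 0.693
grasp_force: 67.1
shift-first [-0.087 -0.087  3.95 ]
turn-first [-0.087 -0.088  3.95 ]
rz total -0.0008 rows 1 now [485.9 -77.  140.7] 157.7 t 5.9 q6 -1.34
```

View pics/n2.png

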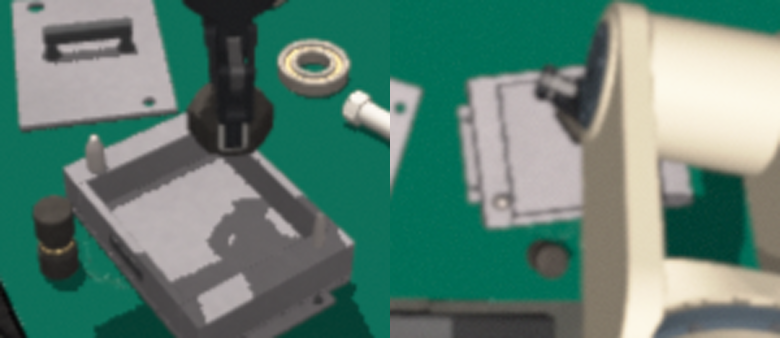

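The nut hangs over the box mouth, nearer the far (+x) side wall, clear of both pins. Lowering.

```bash
python3 -m inch '[[0,0,0,-0.09,-0.09,0.8,1],[0,0,0,0,0,0.8,1],[0,0,0,0,0,0.8,1],[0,0,0,0,0,0.7,1],[0,0,0,0,0,0.5,1],[0,0,0,0,0,0.2,1],[0,0,0,0,0,0,1],[0,0,0,0,0,0,1]]'
python3 -m inch '[[0,0,0,0,0,0.1,1],[0,0,0,0,0,0.1,1],[0,0,0,0,0,0,1],[0,0,0,0,0,0,1]]'
```

```text
clock: 6.63
eef_pos: [487.2, -80.0, 46.0]
tcp_rot: [-3.142, -0.0, 2.753]
contact_force: [-0.0, 0.1, -4.7]
opening: 0.692
grasp_force: 67.0
clock: 6.97
eef_pos: [487.1, -79.9, 41.1]
tcp_rot: [3.141, 0.001, 2.754]
contact_force: [0.3, -0.6, -4.3]
opening: 0.688
grasp_force: 67.0
```

```bash
python3 -m inch '[[0,0,0,0,0,0.06,1],[0,0,0,0,0,0.06,1],[0,0,0,0,0,0,1],[0,0,0,0,0,0,1]]'
python3 -m inch '[[0,0,0,0,0,0,0.25],[0,0,0,0,0,0,0.2],[0,0,0,0,0,0,0.17],[0,0,0,0,0,0,0.17],[0,0,0,0,0,0,0.17]]'
```

```text
clock: 7.3
eef_pos: [487.2, -79.9, 38.4]
tcp_rot: [3.141, 0.001, 2.754]
contact_force: [-2.2, 0.5, 5.1]
opening: 0.69
grasp_force: 68.2
clock: 7.72
eef_pos: [487.1, -79.9, 37.8]
tcp_rot: [3.142, 0.0, 2.754]
contact_force: [-0.3, 0.2, 0.9]
opening: 0.831
grasp_force: 0.0
```

```bash
python3 -m inch '[[0,0,0,0,0,-0.5,0.17],[0,0,0,0,0,-1,0.17],[0,0,0,0,0,-1,0.17],[0,0,0,0,0,-1,0.17],[0,0,0,0,0,-0.6,0.17],[0,0,0,0,0,0,0.3],[0,0,0,0,0,0,0.3]]'
python3 go.py 673 -47.1 110 109.5
```

```text
clock: 8.3
eef_pos: [487.4, -79.9, 140.8]
tcp_rot: [3.141, 0.002, 2.754]
contact_force: [-0.2, -0.2, -0.5]
opening: 0.702
grasp_force: 0.0
shift-first [-6.376  4.021  1.233]
turn-first [-1.239  7.436  1.233]
rz total 0.2683 rows 7 now [487.4 -79.9 140.8] 157.8 t 8.3 q6 -1.35
```

```bash
python3 -m inch '[[0,0,0,-0.8,0.5,0,0.3],[0,0,0,-0.93,0.587,0,0.3],[0,0,0,-0.93,0.587,0,0.3],[0,0,0,-0.93,0.587,0,0.3],[0,0,0,-0.93,0.587,0,0.3],[0,0,0,-0.93,0.587,0,0.3],[0,0,0,-0.93,0.586,0,0.3],[0,0,0.038,0,0,0,0.3]]'
python3 -m inch '[[0,0,0.0384,0,0,0,0.3],[0,0,0.0384,0,0,0,0.3],[0,0,0.0384,0,0,0,0.3],[0,0,0.0384,0,0,0,0.3],[0,0,0.0384,0,0,0.4,0.3],[0,0,0.0383,0,0,0.8,0.3],[0,0,0,0,0,0,0.3],[0,0,0,0,0,0,0.3]]'
python3 - <<'E'
from rig import grab_frame
from meas import *
a=[]
for n in("scene","top"):
    f=grab_frame(n);np.savez(n+"3.npz",**f);p=f["pixels"]
    c=p[195:325,240:390] if n=="scene" else p[130:260,280:430]
    a.append(cv2.resize(c[:,:,::-1],(390,338),interpolation=cv2.INTER_CUBIC))
    g=(~green(f))
cv2.imwrite("pics/b3.png",np.hstack(a))
E
python3 go.py 673 -47.1 24.5 109.5
```

```text
clock: 8.97
eef_pos: [676.5, -46.1, 138.3]
tcp_rot: [3.141, 0.001, 2.637]
contact_force: [-1.5, -0.7, -0.3]
opening: 0.7
grasp_force: 0.0
clock: 9.63
eef_pos: [670.9, -46.9, 107.7]
tcp_rot: [-3.137, -0.002, 1.915]
contact_force: [0.1, 0.3, -0.9]
opening: 0.701
grasp_force: 0.0
shift-first [-0.008  0.019  3.417]
turn-first [-0.008  0.019  3.417]
rz total 0.0012 rows 1 now [672.5 -47.1 109.9] 109.7 t 9.7 q6 -0.42
```

View pics/b3.png

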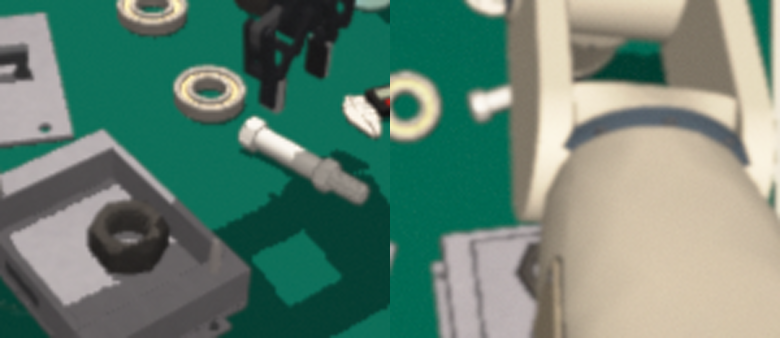

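The nut lies flat in the pocket at (128,235) in the left half, and the open fingers straddle the bolt's shank line. Descending to the bolt.

```bash
python3 -m inch '[[0,0,0,0,0,0.8,0.3],[0,0,0,0,0,0.8,0.3],[0,0,0,0,0,0.8,0.3],[0,0,0,0,0,0.6,0.3],[0,0,0,0,0,0.4,0.3],[0,0,0,0,0,0,0.3],[0,0,0,0,0,0,1],[0,0,0,0,0,0,1]]' 60
python3 -m inch '[[0,0,0,0,0,0,1],[0,0,0,0,0,0,1],[0,0,0,0,0,0,1],[0,0,0,0,0,0,1],[0,0,0,0,0,0,1],[0,0,0,0,0,0,1]]'
```

```text
clock: 10.4
eef_pos: [673.4, -47.1, 26.3]
tcp_rot: [3.14, 0.001, 1.912]
contact_force: [0.0, 0.3, 0.1]
opening: 0.427
grasp_force: 0.0
clock: 10.9
eef_pos: [673.8, -47.1, 26.9]
tcp_rot: [3.139, 0.001, 1.911]
contact_force: [-0.4, 1.0, 6.4]
opening: 0.218
grasp_force: 58.9
```

```bash
python3 -m inch '[[0,0,0,0,0,-0.3,1],[0,0,0,0,0,-0.8,1],[0,0,0,0,0,-1,1],[0,0,0,0,0,-1,1],[0,0,0,0,0,-1,1],[0,0,0,0,0,-0.5,1],[0,0,0,0,0,0,1],[0,0,0,0,0,0,1]]' 80
python3 go.py 421.7 -73.7 60 97.8
python3 - <<'E'
from rig import grab_frame
from meas import *
f=grab_frame("scene");np.savez("scene4.npz",**f);C=cloud(f);p=f["pixels"].astype(int)
m=(p.min(2)>110)&(C[:,:,2]>60)&(C[:,:,2]<180)&(np.abs(C[:,:,0]-675)<90)&(np.abs(C[:,:,1]+60)<110)
Q=C[m];print(m.sum());c=Q.mean(0);u=np.linalg.svd(Q-c,full_matrices=False)[2][0]
t=(Q-c)@u;print(c.round(1),u.round(3),np.percentile(t,[1,99]).round(1))
E
```

```text
clock: 11.57
eef_pos: [672.5, -47.1, 140.3]
tcp_rot: [3.141, 0.0, 1.911]
contact_force: [0.3, -0.9, -3.6]
opening: 0.209
grasp_force: 78.7
shift-first [ 2.346 -9.811  3.213]
turn-first [  0.306 -10.083   3.213]
rz total 0.065 rows 2 now [672.5 -47.1 140.3] 109.5 t 11.6 q6 -0.41
377
[675.7 -75.6 133.1] [ 0.384 -0.923 -0.023] [-75.6  53.1]
```

```bash
python3 -m inch '[[0,0,0.0325,0,0,0,1],[0,0,0.0325,0,0,0,1],[0,0,0,0.03,-1,0,1],[0,0,0,0.03,-1,0,1],[0,0,0,0.03,-1,0,1],[0,0,0,0.03,-1,0,1],[0,0,0,0.03,-1,0,1],[0,0,0,0.03,-1,0,1]]'
python3 -m inch '[[0,0,0,0.03,-1,0,1],[0,0,0,0.03,-1,0,1],[0,0,0,0.03,-1,0,1],[0,0,0,0.03,-1,0,1],[0,0,0,0,-0.08,1,1],[0,0,0,0,0,1,1],[0,0,0,0,0,0,1],[0,0,0,0,0,0,1]]'
python3 go.py 421.7 -73.7 35 97.8
python3 - <<'E'
from rig import grab_frame
from meas import *
a=[]
for n in("scene","top"):
    f=grab_frame(n);np.savez(n+"5.npz",**f);p=f["pixels"]
    c=p[225:355,200:350] if n=="scene" else p[190:320,270:420]
    a.append(cv2.resize(c[:,:,::-1],(390,338),interpolation=cv2.INTER_CUBIC))
cv2.imwrite("pics/b5.png",np.hstack(a))
E
```

```text
clock: 12.28
eef_pos: [520.8, -62.9, 138.3]
tcp_rot: [-3.138, -0.001, 1.707]
contact_force: [-0.2, -0.4, -2.8]
opening: 0.212
grasp_force: 78.9
clock: 12.95
eef_pos: [420.1, -73.6, 88.8]
tcp_rot: [-3.137, -0.002, 1.707]
contact_force: [-0.9, 0.1, -2.3]
opening: 0.212
grasp_force: 78.8
shift-first [-0.014  0.062  2.153]
turn-first [-0.014  0.062  2.153]
rz total 0.0 rows 1 now [420.1 -73.6  88.8] 97.8 t 12.9 q6 -0.31
```

View pics/b5.png

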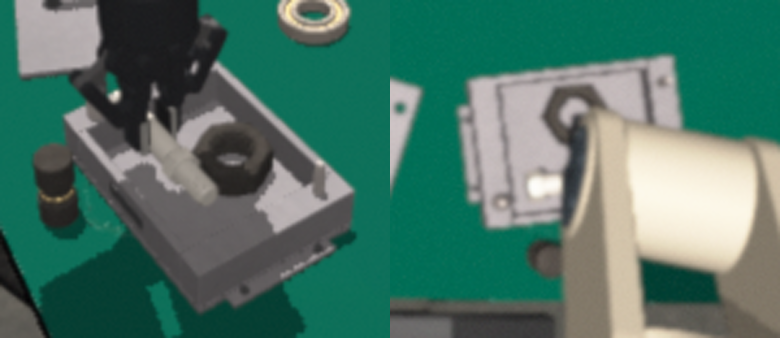

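```bash
python3 -m inch '[[0,0,0,0,0.06,0.6,1],[0,0,0,0,0,0.6,1],[0,0,0,0,0,0.5,1],[0,0,0,0,0,0.25,1],[0,0,0,0,0,0,1],[0,0,0,0,0,0,1]]'
python3 -m inch '[[0,0,0,0,0,0.07,1],[0,0,0,0,0,0.06,1],[0,0,0,0,0,0,1],[0,0,0,0,0,0,1]]'
```

```text
clock: 13.55
eef_pos: [423.8, -73.7, 42.0]
tcp_rot: [3.141, 0.0, 1.707]
contact_force: [0.4, -0.3, -3.0]
opening: 0.209
grasp_force: 79.1
clock: 13.88
eef_pos: [423.6, -73.7, 38.6]
tcp_rot: [3.141, 0.0, 1.707]
contact_force: [0.4, -0.3, -2.7]
opening: 0.211
grasp_force: 79.1
```

```bash
python3 -m inch '[[0,0,0,0,0,0.06,1],[0,0,0,0,0,0.06,1],[0,0,0,0,0,0,1],[0,0,0,0,0,0,1]]'
```

```text
clock: 14.22
eef_pos: [423.3, -73.6, 35.2]
tcp_rot: [-3.141, -0.0, 1.707]
contact_force: [-0.5, 0.4, -3.5]
opening: 0.21
grasp_force: 79.1
```

```bash
python3 -m inch '[[0,0,0,0,0,0.05,1],[0,0,0,0,0,0,1],[0,0,0,0,0,0,1]]'
```

```text
clock: 14.47
eef_pos: [423.4, -73.7, 34.9]
tcp_rot: [-3.142, -0.0, 1.707]
contact_force: [-4.4, 1.7, 17.3]
opening: 0.213
grasp_force: 81.7
```

```bash
python3 -m inch '[[0,0,0,0,0,-0.03,0.72],[0,0,0,0,0,0,0.68],[0,0,0,0,0,0,0.68],[0,0,0,0,0,-0.3,0.68],[0,0,0,0,0,-0.6,0.68],[0,0,0,0,0,-1,0.68],[0,0,0,0,0,-1,0.68],[0,0,0,0,0,-1,0.68]]'
python3 go.py 469.5 199.5 120 163.15
```

```text
clock: 15.13
eef_pos: [423.1, -73.6, 133.6]
tcp_rot: [-3.141, -0.0, 1.707]
contact_force: [0.4, 0.2, 0.6]
opening: 0.32
grasp_force: 0.0
shift-first [10.57   3.324  0.544]
turn-first [ 1.388 10.994  0.544]
rz total -0.363 rows 10 now [423.1 -73.6 133.6] 97.8 t 15.1 q6 -0.31
```

```bash
python3 -m inch '[[0,0,0,0.6,0.2,0,0.5],[0,0,0,1,0.315,0,0.5],[0,0,0,1,0.315,0,0.5],[0,0,0,1,0.315,0,0.5],[0,0,0,1,0.315,0,0.5],[0,0,0,1,0.315,0,0.5],[0,0,0,1,0.315,0,0.5],[0,0,0,1,0.315,0,0.5]]'
python3 -m inch '[[0,0,0,1,0.315,0,0.5],[0,0,0,1,0.315,0,0.5],[0,0,0,0.97,0.3,0,0.5],[0,0,-0.038,0,0,0,0.5],[0,0,-0.038,0,0,0,0.5],[0,0,-0.038,0,0,0,0.5],[0,0,-0.038,0,0,0,0.5],[0,0,-0.038,0,0,0,0.5]]'
python3 -m inch '[[0,0,-0.038,0,0,0,0.5],[0,0,-0.038,0,0,0,0.5],[0,0,-0.038,0,0,0,0.5],[0,0,-0.038,0,0,0,0.5],[0,0,-0.021,0,0,0,0.5],[0,0,0,0,0,0,0.5],[0,0,0,0,0,0,0.5]]'
python3 go.py 469.5 199.5 36 163.15
python3 - <<'E'
from rig import grab_frame
from meas import *
a=[]
for n,q in(("scene",(225,200)),("top",(170,185))):
    f=grab_frame(n);np.savez(n+"6.npz",**f);p=f["pixels"]
    if n=="scene": c=p[170:300,190:340]
    else: c=p[190:320,190:340]
    a.append(cv2.resize(c[:,:,::-1],(390,338),interpolation=cv2.INTER_CUBIC))
cv2.imwrite("pics/c6.png",np.hstack(a))
E
```

```text
clock: 15.8
eef_pos: [457.2, 124.1, 132.8]
tcp_rot: [3.141, 0.0, 1.707]
contact_force: [0.3, 0.4, 0.6]
opening: 0.505
grasp_force: 0.0
clock: 16.47
eef_pos: [470.0, 199.6, 132.7]
tcp_rot: [-3.142, -0.0, 2.31]
contact_force: [-0.5, 0.7, 0.1]
opening: 0.501
grasp_force: 0.0
clock: 17.05
eef_pos: [470.1, 199.4, 132.6]
tcp_rot: [3.142, 0.0, 2.845]
contact_force: [-0.2, -0.4, 0.2]
opening: 0.499
grasp_force: 0.0
shift-first [ 0.023 -0.004  3.863]
turn-first [ 0.023 -0.004  3.863]
rz total -0.0008 rows 1 now [470.1 199.4 132.6] 163.0 t 17.1 q6 -0.88
```

View pics/c6.png

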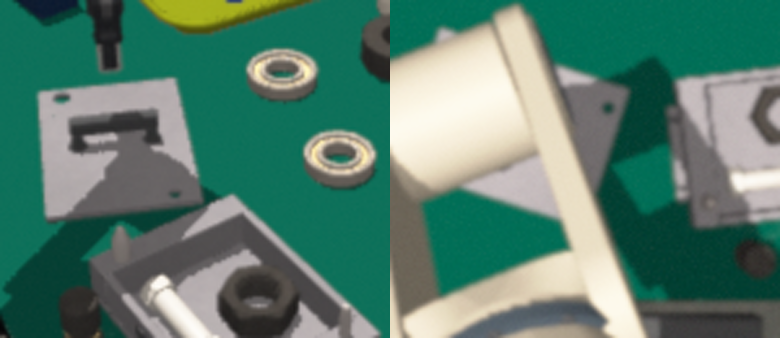

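Nut (258,298) and bolt (155,288) lie side by side in the pocket, and the fingers stand over the cover handle at (114,128). Descending to grip the handle.

```bash
python3 -m inch '[[0,0,0,0.02,0,0.8,0.5],[0,0,0,0,0,0.9,0.5],[0,0,0,0,0,0.9,0.5],[0,0,0,0,0,0.7,0.5],[0,0,0,0,0,0.4,0.5],[0,0,0,0,0,0.15,0.5],[0,0,0,0,0,0,0.5],[0,0,0,0,0,0,1]]' 110
python3 -m inch '[[0,0,0,0,0,0,1],[0,0,0,0,0,0,1],[0,0,0,0,0,0,1],[0,0,0,0,0,0,1],[0,0,0,0,0,0,1],[0,0,0,0,0,0,1]]'
```

```text
clock: 17.82
eef_pos: [470.1, 199.8, 36.6]
tcp_rot: [3.141, 0.0, 2.847]
contact_force: [-0.4, -0.2, -0.5]
opening: 0.376
grasp_force: 0.0
clock: 18.32
eef_pos: [470.4, 200.0, 37.3]
tcp_rot: [3.14, 0.002, 2.847]
contact_force: [-0.3, 0.5, 5.1]
opening: 0.14
grasp_force: 108.1
```

```bash
python3 -m inch '[[0,0,0,0,0,-0.2,1],[0,0,0,0,0,-0.5,1],[0,0,0,0,0,-0.8,1],[0,0,0,0,0,-0.9,1],[0,0,0,0,0,-0.9,1],[0,0,0,0,0,-0.8,1],[0,0,0,0,0,-0.5,1],[0,0,0,0,0,-0.2,1]]'
python3 -m inch '[[0,0,0,0,0,0,1],[0,0,0,0,0,0,1]]'
python3 go.py 459.4 -83 157 187.8
```

```text
clock: 18.98
eef_pos: [470.3, 199.9, 158.4]
tcp_rot: [3.14, 0.002, 2.847]
contact_force: [0.1, -0.3, -5.7]
opening: 0.14
grasp_force: 108.1
clock: 19.15
eef_pos: [469.2, 199.4, 155.7]
tcp_rot: [-3.141, -0.0, 2.847]
contact_force: [0.2, 0.3, -6.0]
opening: 0.141
grasp_force: 108.0
shift-first [ -2.901 -10.925  -0.051]
turn-first [  1.921 -11.139  -0.051]
rz total -0.137 rows 4 now [469.2 199.4 155.7] 163.1 t 19.1 q6 -0.88
```

```bash
python3 -m inch '[[0,0,0,-0.05,-0.3,0,1],[0,0,0,-0.15,-0.6,0,1],[0,0,0,-0.225,-0.85,0,1],[0,0,0,-0.225,-0.85,0,1],[0,0,0,-0.225,-0.85,0,1],[0,0,0,-0.225,-0.85,0,1],[0,0,0,-0.225,-0.85,0,1],[0,0,0,-0.225,-0.85,0,1]]'
python3 -m inch '[[0,0,0,-0.225,-0.85,0,1],[0,0,0,-0.225,-0.85,0,1],[0,0,0,-0.225,-0.85,0,1],[0,0,0,-0.225,-0.85,0,1],[0,0,0,-0.225,-0.85,0,1],[0,0,0,-0.15,-0.5,0,1],[0,0,0,-0.075,-0.175,0,1],[0,0,0,0,0,0,1]]'
python3 -m inch '[[0,0,-0.015,0,0,0,1],[0,0,-0.03,0,0,0,1],[0,0,-0.03,0,0,0,1],[0,0,-0.03,0,0,0,1],[0,0,-0.022,0,0,0,1],[0,0,-0.01,0,0,0,1],[0,0,0,0,0,0,1],[0,0,0,0,0,0,1]]'
python3 go.py 459.4 -83 157 187.8
python3 - <<'E'
from rig import grab_frame
from meas import *
a=[]
for n in("scene","top"):
    f=grab_frame(n);np.savez(n+"7.npz",**f);p=f["pixels"]
    if n=="scene": c=p[180:310,200:350]
    else: c=p[190:320,270:420]
    a.append(cv2.resize(c[:,:,::-1],(390,338),interpolation=cv2.INTER_CUBIC))
cv2.imwrite("pics/c7.png",np.hstack(a))
E
```

```text
clock: 19.82
eef_pos: [462.0, 43.3, 154.9]
tcp_rot: [-3.141, -0.002, 2.848]
contact_force: [0.5, 0.5, -5.1]
opening: 0.14
grasp_force: 107.9
clock: 20.48
eef_pos: [459.1, -83.8, 155.2]
tcp_rot: [-3.141, -0.002, 2.846]
contact_force: [0.7, -0.2, -5.2]
opening: 0.147
grasp_force: 108.0
clock: 21.15
eef_pos: [459.5, -82.1, 155.7]
tcp_rot: [3.141, -0.001, -3.006]
contact_force: [0.5, 0.5, -5.7]
opening: 0.136
grasp_force: 108.0
shift-first [ 0.009 -0.035 -0.054]
turn-first [ 0.009 -0.035 -0.054]
rz total -0.0002 rows 1 now [459.5 -82.1 155.7] -172.2 t 21.1 q6 -1.89
```

View pics/c7.png

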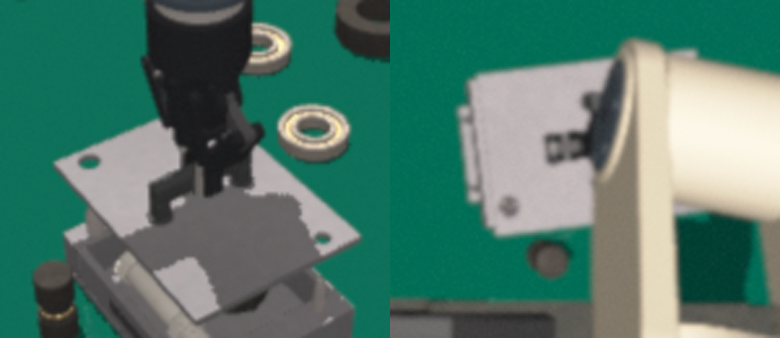

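```bash
cat > hm.py <<'E'
import sys
from meas import *
from rig import grab_frame
def holes(tag,zt):
  for n in("scene","top"):
    f=grab_frame(n);np.savez(n+tag+".npz",**f)
    for nm,l in(("L",(-50,89)),("S",(50,-89))):
        a=np.radians(7.8);R=np.array([[np.cos(a),-np.sin(a)],[np.sin(a),np.cos(a)]])
        g=np.r_[R@l+[459.4,-83],zt];u=proj(f,g)[0];k=8
        x0,y0=(u-18).astype(int);I=f["pixels"][y0:y0+36,x0:x0+36].astype(np.float32)
        I=cv2.resize(I,None,fx=k,fy=k,interpolation=cv2.INTER_CUBIC).clip(0,255).astype(np.uint8)
        lum=cv2.cvtColor(I,cv2.COLOR_RGB2LAB);sat=cv2.absdiff(I[:,:,1],I[:,:,0])
        out=[]
        for th in(100,115,130):
            m=((I.max(2)<th)|(sat>20)).astype(np.uint8)
            kk,L,S,c=cv2.connectedComponentsWithStats(m)
            for i in range(1,kk):
                if 300<S[i,4]<6000 and np.abs(c[i]-144).max()<90 and S[i,0]>0 and S[i,1]>0:
                    uv=(c[i]+.5)/k-.5+[x0,y0];out.append((th,S[i,4]//64,uv.round(1).tolist(),(plane(f,uv,zt)[0]-g).round(1)[:2].tolist()))
        print(n,nm,"expect",g.round(1),u.round(1),out)
    C=cloud(f)
holes(sys.argv[1],float(sys.argv[2]))
E
python3 hm.py 8 123
python3 - <<'E'
from meas import *
f=load("scene7.npz");C=cloud(f);Z=C[:,:,2]
m=(f["pixels"].min(2)>130)&(Z>105)&(Z<140);print(m.sum(),np.nanpercentile(Z[m],[5,50,95]).round(1))
P=C[m];A=np.c_[P[:,:2]-[459,-83],np.ones(len(P))];print(np.linalg.lstsq(A,P[:,2],rcond=None)[0].round(4))
E
```

```text
scene L expect [397.8  -1.6 123. ] [233.7 241.9] [(100, np.int32(30), [234.1, 242.3], [0.4, -1.5]), (115, np.int32(34), [234.1, 242.1], [0.6, -0.8]), (130, np.int32(37), [234.1, 241.9], [0.8, -0.3])]
scene S expect [ 521.  -164.4  123. ] [323.4 271.3] [(100, np.int32(16), [323.8, 271.7], [-0.0, -1.5]), (115, np.int32(19), [323.7, 271.5], [0.3, -0.9])]
top L expect [397.8  -1.6 123. ] [315.5 268.6] [(115, np.int32(6), [315.8, 270.0], [-3.5, -0.7]), (130, np.int32(24), [315.6, 269.2], [-1.4, -0.3])]
top S expect [ 521.  -164.4  123. ] [382.4 219.1] []
2590 [112.1 124.3 133.3]
[-5.700000e-03  1.650000e-02  1.239329e+02]
```

```bash
python3 -m inch '[[0,0,0,0,-0.02,0.3,1],[0,0,0,0,0,0.5,1],[0,0,0,0,0,0.4,1],[0,0,0,0,0,0.18,1],[0,0,0,0,0,0,1],[0,0,0,0,0,0,1]]'
python3 hm.py 9 90
python3 - <<'E'
from meas import *
f=load("scene9.npz");g=load("top9.npz");k=7
a=proj(f,[398,-2,86])[0].astype(int);b=proj(f,[521,-165,86])[0].astype(int);c=proj(g,[398,-2,86])[0].astype(int)
I=[cv2.resize(q["pixels"][u[1]-18:u[1]+18,u[0]-18:u[0]+18,::-1],(252,252),interpolation=cv2.INTER_CUBIC) for q,u in((f,a),(f,b),(g,c))]
print(a,b,c);cv2.imwrite("pics/c9.png",np.hstack(I))
E
```

```text
clock: 21.85
eef_pos: [459.7, -83.3, 121.2]
tcp_rot: [3.141, -0.001, -3.006]
contact_force: [0.0, -0.6, -6.1]
opening: 0.138
grasp_force: 107.9
scene L expect [397.8  -1.6  90. ] [234.7 253.6] [(100, np.int32(29), [235.3, 254.7], [-0.2, -3.7]), (115, np.int32(32), [235.2, 254.5], [-0.0, -3.1]), (130, np.int32(36), [235.2, 254.3], [0.1, -2.6])]
scene S expect [ 521.  -164.4   90. ] [322.5 283.3] [(100, np.int32(12), [323.8, 284.5], [0.4, -4.0]), (115, np.int32(15), [323.6, 284.2], [0.5, -3.1])]
top L expect [397.8  -1.6  90. ] [313.9 267.9] [(130, np.int32(7), [315.2, 268.4], [-1.2, -3.2])]
top S expect [ 521.  -164.4   90. ] [378.7 220. ] []
[234 255] [322 284] [313 267]
```

View pics/c9.png

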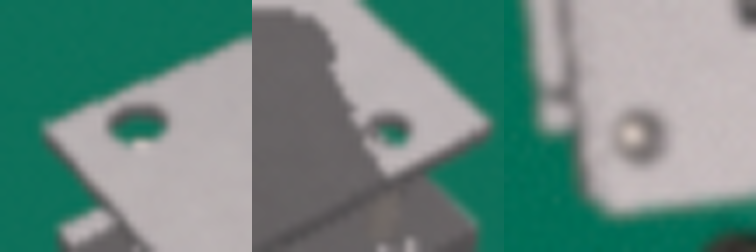

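Left crop: scene large hole at (137,123). Middle: scene small hole at (390,128). Right: top view, with the pin tip (632,133) nearly centred in the large hole (638,135). That leaves about 1 mm to correct in +y. Lowering slowly.

```bash
python3 -m inch '[[0,0,0,0,0.036,0,1],[0,0,0,0,0,0.16,1],[0,0,0,0,0,0.16,1],[0,0,0,0,0,0.16,1],[0,0,0,0,0,0.08,1],[0,0,0,0,0,0,1],[0,0,0,0,0,0,1]]'
python3 go.py 459.5 -82.4 83 187.8
```

```text
clock: 22.53
eef_pos: [459.6, -82.4, 107.3]
tcp_rot: [3.141, -0.001, -3.005]
contact_force: [-0.0, -0.7, -5.0]
opening: 0.138
grasp_force: 108.1
shift-first [0.004 0.    0.971]
turn-first [0.004 0.    0.971]
rz total 0.0 rows 1 now [459.6 -82.4 107.3] -172.2 t 22.5 q6 -1.89
```

```bash
python3 -m inch '[[0,0,0,0,0,0.08,1],[0,0,0,0,0,0.08,1],[0,0,0,0,0,0,1],[0,0,0,0,0,0,1]]'
```

```text
clock: 22.87
eef_pos: [459.7, -82.4, 103.4]
tcp_rot: [3.142, -0.0, -3.005]
contact_force: [0.0, -0.2, -5.7]
opening: 0.14
grasp_force: 108.1
```

```bash
python3 -m inch '[[0,0,0,0,0,0.08,1],[0,0,0,0,0,0.06,1],[0,0,0,0,0,0,1],[0,0,0,0,0,0,1]]'; python3 -c "
from rig import r;import numpy as np;s=r.sense();print(np.round(s['contact_force'],1),np.round(s['wrist_torque'],2))"
```

```text
clock: 23.2
eef_pos: [459.6, -82.4, 99.9]
tcp_rot: [3.142, -0.0, -3.005]
contact_force: [-0.3, -0.7, -5.6]
opening: 0.141
grasp_force: 108.1
[-0.3 -0.7 -5.6] [ 0.01 -0.01  0.  ]
```

```bash
python3 -m inch '[[0,0,0,0,0,0.12,1],[0,0,0,0,0,0.12,1],[0,0,0,0,0,0.12,1],[0,0,0,0,0,0.12,1],[0,0,0,0,0,0.06,1],[0,0,0,0,0,0,1],[0,0,0,0,0,0,1]]'
```

```text
clock: 23.78
eef_pos: [459.7, -82.4, 86.4]
tcp_rot: [3.142, -0.0, -3.005]
contact_force: [-0.2, -0.7, -5.5]
opening: 0.139
grasp_force: 108.1
```

```bash
python3 -m inch '[[0,0,0,0,0,0.06,1],[0,0,0,0,0,0.04,1],[0,0,0,0,0,0,1],[0,0,0,0,0,0,1]]'
```

```text
clock: 24.12
eef_pos: [459.8, -82.4, 84.0]
tcp_rot: [3.142, -0.0, -3.005]
contact_force: [-0.6, -0.6, -5.2]
opening: 0.141
grasp_force: 108.1
```

```bash
python3 -m inch '[[0,0,0,0,0,0.04,1],[0,0,0,0,0,0,1],[0,0,0,0,0,0,1]]'
```

```text
clock: 24.37
eef_pos: [459.9, -82.4, 83.3]
tcp_rot: [-3.141, 0.0, -3.005]
contact_force: [-1.3, 0.2, 0.9]
opening: 0.138
grasp_force: 108.8
```

```bash
python3 -m inch '[[0,0,0,0,0,0.03,1],[0,0,0,0,0,0,1],[0,0,0,0,0,0,1]]'
```

```text
clock: 24.62
eef_pos: [459.9, -82.4, 83.3]
tcp_rot: [-3.141, 0.0, -3.005]
contact_force: [-6.3, 0.1, 15.7]
opening: 0.14
grasp_force: 111.3
```

```bash
python3 -m inch '[[0,0,0,0,0,-0.03,1],[0,0,0,0,0,0,0.8],[0,0,0,0,0,0,0.6],[0,0,0,0,0,0,0.5],[0,0,0,0,0,0,0.5],[0,0,0,0,0,-0.2,0.5],[0,0,0,0,0,-0.6,0.5],[0,0,0,0,0,-1,0.5]]'
python3 -m inch '[[0,0,0,0,0,-1,0.5],[0,0,0,0,0,-1,0.5],[0,0,0,0,0,-1,0.5],[0,0,0,0,-1,-1,0.5],[0,0,0,0,1,-0.5,0.5],[0,0,0,0,1,0,0.5],[0,0,0,0,1,0,0.5],[0,0,0,0,1,0,0.5]]'
python3 -m inch '[[0,0,0,0,1,0,0.5],[0,0,0,0,1,0,0.5],[0,0,0,0,1,0,0.5],[0,0,0,0,1,0,0.5],[0,0,0,0,1,0,0.5],[0,0,0,0,0,0,0.5],[0,0,0,0,0,0,0.5],[0,0,0,0,0,0,0.5]]'
python3 - <<'E'
from rig import grab_frame
from meas import *
a=[]
for n in("scene","top"):
    f=grab_frame(n);np.savez(n+"10.npz",**f);p=f["pixels"];C=cloud(f);Z=C[:,:,2]
    m=(np.abs(C[:,:,0]-459)<50)&(np.abs(C[:,:,1]+83)<85)&(Z<56);P=C[m];A=np.c_[P[:,:2]-[459,-83],np.ones(len(P))]
    print(n,np.median(P[:,2]).round(1),np.linalg.lstsq(A,P[:,2],rcond=None)[0].round(4))
    c=p[180:340,190:420]if n=="scene" else p[140:300,190:420]
    a.append(cv2.resize(c[:,:,::-1],(400,278),interpolation=cv2.INTER_CUBIC))
cv2.imwrite("pics/end.png",np.hstack(a))
E
```

```text
clock: 25.28
eef_pos: [458.3, -82.1, 127.1]
tcp_rot: [3.14, -0.004, -3.005]
contact_force: [1.2, 0.0, -0.1]
opening: 0.499
grasp_force: 0.0
clock: 25.95
eef_pos: [449.5, -7.5, 241.3]
tcp_rot: [-3.141, 0.001, -3.007]
contact_force: [0.8, 0.9, -0.8]
opening: 0.499
grasp_force: 0.0
clock: 26.62
eef_pos: [432.6, 115.5, 240.7]
tcp_rot: [-3.141, 0.0, -3.005]
contact_force: [-0.8, 0.9, 0.3]
opening: 0.5
grasp_force: 0.0
scene 51.9 [4.00000e-04 6.00000e-04 5.19499e+01]
top 51.9 [-2.60000e-03 -2.30000e-03  5.19021e+01]
```

View pics/end.png

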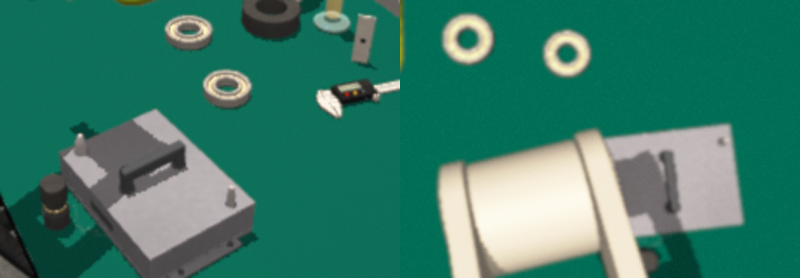

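The cover is seated flush. Its top face measures 51.9 mm against the expected 52 and is level, with both pins through their holes at (80,145) and (231,195). The plug and bearings stand where they were, and the gripper is clear.

```bash
python3 -c "
from rig import r;print(r.sign_off())"
```

```text
the job is handed in; nothing more can be done
None
```

The nut and then the bolt are packed side by side in the box, the cover is seated flush over both pins, the two bearings and the plug gauge are untouched, and the gripper let go of everything; I handed the job in at about 27 s of the 72 s allowed.

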